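# Repack a press buffer with alternating disc springs and lock its wing nut

## Task

Rebuild the press buffer's spring pack: stack four of the conical disc springs scattered on the bench on the buffer's arbor with their faces alternating, the lowest dome up and the top one dome down, so that the wide rims meet the seat and the nut. Then take the brass wing nut from the dish, set it on the arbor, feel backward (anticlockwise) for the place where it drops over the two lugs, and turn it clockwise until it is tight on the pack. Put the discs left over into the emptied dish and leave the other things on the bench where they are.

Things in the scene. Friction and masses are not known exactly. Their poses are not given: they have to be found in the camera images.
- disc_a: conical disc spring (cone washer) of steel, 60 mm outside, bore 27 mm, 12 mm high, 100 g; domed face bright, hollow face black. Pinch it by its rim, a vertical edge 4 mm high. Origin on the axis at mid height; +z points out of the dome: z up = dome up (rim 6 to 2 mm below the origin), z down = dome down, like a saucer (rim 2 to 6 mm above it)
- disc_b: disc spring, same as disc_a. In a stack, discs facing opposite ways add 12 mm each; two the same way round nest and add only about 7 mm
- disc_c: disc spring, same as disc_a (not always there)
- disc_d: disc spring, same as disc_a
- disc_e: disc spring, same as disc_a
- disc_f: disc spring, same as disc_a (not always there)
- buffer: spring buffer of a small blanking press, fixed on the bench: round green foot 84 mm wide and 11 mm high, steel seat 62 mm wide up to 20 mm, and an upright arbor: 24 mm thick up to 43 mm above the seat, then a neck of 14 mm with two lugs, ending in a cone 72 mm above the seat. Origin on the axis at bench height, z up; the lugs point along its x
- seat (a point): centre of the seat's top face, on the arbor's axis, 20 mm above the bench; z up. In a full pack of four alternating discs (48 mm high) the disc centres lie 6, 18, 30 and 42 mm above this point
- lugs (a point): on the arbor's axis, 59.5 mm above the seat, level with the tops of the two lugs. They stand out of the neck along the buffer's +x and -x: 24 mm over both, 7 mm wide, 6 mm high. Discs pass over them freely (bore 27 mm)
- wing_nut: the buffer's brass hand nut, about 0.22 kg; starts upright in the dish. Flange 62 mm wide and 5 mm thick at the bottom, hub 41 mm wide up to 31 mm, wing bar on top. Origin on the axis at the underside, z up. Its 18 mm bore has two slots for the lugs, along the nut's x, in line with the wings, with about 15 degrees of play either way
- nut_grip (a point): middle of the wing bar, 46 mm above the nut's underside. The bar is 64 mm long (along the nut's x), 13 mm thick and spans 35 to 55 mm above the underside: pinch it along the nut's y. Slots and lugs crossed: the nut rests on the lugs, underside 59.5 mm above the seat. In line: it drops 11.5 mm, onto a full pack
- nut_thread (a point): inside the nut, 6 mm above its underside: two shallow threads (3 mm in 100 degrees). Once dropped, the nut turns clockwise seen from above: the threads run under the lugs, draw it down and bind on the pack (underside 48 mm above the seat) after some 65 to 100 degrees; anticlockwise the edge of the slot stops it
- spares_dish: a shallow round wooden dish, fixed, 126 mm across the rim, 22 mm high, floor 4 mm thick and 100 mm across inside; the nut lies in it at the start, spare discs go into it. Origin under its centre, z up
- pole_axis (a point): an upright black steel pole, 1 m high and about 40 mm thick, that stands on the bench at the far side of the work; the point is on its axis 100 mm above the bench. Its feet reach 60 mm from the axis. Keep the arm and gripper clear of it
- lamp_post (a point): the post of the bench lamp, 20 mm thick and 0.47 m high; the point is on the post 100 mm above the bench. Its round foot is 154 mm wide and 27 mm high; the shade hangs behind it, away from the work, more than 0.24 m above the bench
- drawer_box: a dark wooden box with a drawer, 140 x 175 mm and 85 mm high, fixed at the far left; origin under its middle, z up. It is not used. The wall stands about 240 mm to the left of the robot's middle there, along the bench's left edge
- ink_bottle: a small green bottle, 35 mm wide and 40 mm high, loose; a bystander. Origin under its centre
- tape_roll: a roll of masking tape lying flat, 66 mm across and 19 mm high, loose; a bystander. Origin under its centre
- bronze_bull: a small bronze bull, 58 mm long, 19 mm wide, 40 mm high, loose; a bystander. Origin under its centre

How it is judged (in metres and radians):
On the way, in this order (a step that is already met when the one before it is completed fails the run):
1. four discs stand on the arbor, faces alternating, the lowest dome up: the topmost lies dome down at the height of a full pack (((horizontal distance between disc_a and seat below 0.004 m and z of disc_a in the frame of seat between 0.0408 and 0.0429 m and angle between disc_a's own z axis and vertical above 3.05 rad) or (horizontal distance between disc_b and seat below 0.004 m and z of disc_b in the frame of seat between 0.0408 and 0.0429 m and angle between disc_b's own z axis and vertical above 3.05 rad) or (horizontal distance between disc_c and seat below 0.004 m and z of disc_c in the frame of seat between 0.0408 and 0.0429 m and angle between disc_c's own z axis and vertical above 3.05 rad) or (horizontal distance between disc_d and seat below 0.004 m and z of disc_d in the frame of seat between 0.0408 and 0.0429 m and angle between disc_d's own z axis and vertical above 3.05 rad) or (horizontal distance between disc_e and seat below 0.004 m and z of disc_e in the frame of seat between 0.0408 and 0.0429 m and angle between disc_e's own z axis and vertical above 3.05 rad) or (horizontal distance between disc_f and seat below 0.004 m and z of disc_f in the frame of seat between 0.0408 and 0.0429 m and angle between disc_f's own z axis and vertical above 3.05 rad))), for 0.2 s.
2. the nut has dropped over the lugs and is turned tight on the pack (horizontal distance between wing_nut and seat below 0.003 m and z of wing_nut in the frame of seat between 0.0455 and 0.0505 m and angle between wing_nut's own z axis and vertical below 0.06 rad and angle between the x axis of wing_nut and the x axis of buffer, either way round above 0.7 rad and ((horizontal distance between disc_a and seat below 0.004 m and z of disc_a in the frame of seat between 0.0408 and 0.0429 m and angle between disc_a's own z axis and vertical above 3.05 rad) or (horizontal distance between disc_b and seat below 0.004 m and z of disc_b in the frame of seat between 0.0408 and 0.0429 m and angle between disc_b's own z axis and vertical above 3.05 rad) or (horizontal distance between disc_c and seat below 0.004 m and z of disc_c in the frame of seat between 0.0408 and 0.0429 m and angle between disc_c's own z axis and vertical above 3.05 rad) or (horizontal distance between disc_d and seat below 0.004 m and z of disc_d in the frame of seat between 0.0408 and 0.0429 m and angle between disc_d's own z axis and vertical above 3.05 rad) or (horizontal distance between disc_e and seat below 0.004 m and z of disc_e in the frame of seat between 0.0408 and 0.0429 m and angle between disc_e's own z axis and vertical above 3.05 rad) or (horizontal distance between disc_f and seat below 0.004 m and z of disc_f in the frame of seat between 0.0408 and 0.0429 m and angle between disc_f's own z axis and vertical above 3.05 rad))), for 0.2 s.
At the end, for the whole second after the job is handed in: four discs on the arbor, alternately dome up and dome down, lowest dome up (topmost flat, dome down, its centre 40.8 to 42.9 mm above the seat, 4 mm of axis); nut level on them, 45.5 to 50.5 mm up, turned 0.7 rad or more out of line with the lugs; all other discs in the dish (35 mm); all at rest (all of step 2 and (horizontal distance between disc_a and seat below 0.004 m or (horizontal distance between disc_a and spares_dish below 0.035 m and z of disc_a in the frame of spares_dish below 0.035 m)) and (horizontal distance between disc_b and seat below 0.004 m or (horizontal distance between disc_b and spares_dish below 0.035 m and z of disc_b in the frame of spares_dish below 0.035 m)) and (horizontal distance between disc_c and seat below 0.004 m or (horizontal distance between disc_c and spares_dish below 0.035 m and z of disc_c in the frame of spares_dish below 0.035 m)) and (horizontal distance between disc_d and seat below 0.004 m or (horizontal distance between disc_d and spares_dish below 0.035 m and z of disc_d in the frame of spares_dish below 0.035 m)) and (horizontal distance between disc_e and seat below 0.004 m or (horizontal distance between disc_e and spares_dish below 0.035 m and z of disc_e in the frame of spares_dish below 0.035 m)) and (horizontal distance between disc_f and seat below 0.004 m or (horizontal distance between disc_f and spares_dish below 0.035 m and z of disc_f in the frame of spares_dish below 0.035 m)) and linear speed of each of disc_a, disc_b, disc_c, disc_d, disc_e, disc_f, wing_nut below 0.02 m/s); the robot touches nothing.
It fails at once if the ink bottle is knocked away (distance of ink_bottle from where it was at the start of the episode above 0.03 m).
It fails at once if the roll of tape is knocked away (distance of tape_roll from where it was at the start of the episode above 0.03 m).
It fails at once if the bronze bull is knocked away (distance of bronze_bull from where it was at the start of the episode above 0.03 m).
Of disc_c, disc_f only 1 to 2 are there at a start; the rules pass over those that are not, and their reading is None.
At some moment in a run one of disc_a, disc_b, disc_c, disc_d, disc_e, disc_f may be knocked a few centimetres aside while the robot is not near it.
It also fails if it takes over 210 s, if anything falls off the work surface, if the arm or the gripper's body presses on something with over 40 N, if the wrist force passes 120 N, or if a joint passes its speed limit or range.

## Robot

A 6-joint arm with a two-finger parallel gripper is mounted at the origin on the work surface; the furniture and walls round the work are solid. World frame = base frame: x ahead of the robot, y to its left, z up, the work surface at z = 0. Lengths are in mm, angles in rad, forces in N, time in s.
With the tool pointing down it reaches from about 250 to 725 mm from the base axis. Payload 9.7 kg.
Tool frame: the origin (TCP) lies on the front face of the gripper's body, between the roots of the fingers; the fingertips stand ctrl.tip_reach ahead of it and the grasp point (between the pads) lies 54 mm ahead of it (ctrl.tip_reach is the distance from the TCP to the fingertips, in mm); z points along the fingers, y is the line along which they close (so a half turn about z gives the same grasp; the last joint's range is limited). The gripper opens to 85 mm and grips with 20 to 120 N. Pads are 22 mm wide; open, the fingers measure 114 mm over their backs; the gripper's body (76 mm by 85 mm) begins 54 mm behind the grasp point. The pads swing forward as they close: fully open they stand 13 mm farther back than shut.
Start: joints at [-1.181, 0.087, 0.176, 1.66, 0, 1.571], TCP at [208.999, -508.74, 303.884] pointing down, gripper open.
Joint ranges: [-3.13, 3.13], [-0.85, 1.81], [-1.15, 1.24], [-2.2, 2.28], [-1.44, 1.52], [-3.14, 3.14]. Speed limits (rad/s): [2.22, 2.22, 2.57, 3.14, 3.14, 3.14].

## Interface

Orientations are given as a rotation vector (axis times angle).
In Python, from workcell import ctrl, command_gripper, kinematics, status, viewer, ticket gives the robot as it stands. The module is installed in compiled form; this text tells all that it offers. Calls block until the motion is done:
- ctrl.movep(position, orientation): joint-space move of the TCP to a pose.
- ctrl.move_linear(position, orientation=None, vel=150, threshold=None): straight line of the TCP; orientation=None keeps the orientation; vel is the mean speed in mm/s. With threshold (N) it stops when the force on the tool has changed by that much, and returns True; else False.
- ctrl.goto_joints(angles): joint-space move.
- command_gripper(opening, force=None): finger opening in mm; force is the grip in N (None keeps the last); returns when the fingers have stopped.
- ctrl.hold(seconds).
- kinematics.inverse_kinematics(position, orientation): joint angles nearest the present ones, or None.
- status.observe(): the state.
- viewer.capture(name): name is "scene" or "side" or "wrist"; returns a dict with "image" (480x640x3 uint8, red, green, blue), "fovy" (degrees; the focal length in pixels is half the picture's height over the tangent of half this angle, whatever the lens; pixels are square), "cx", "cy" (the principal point, pixels), "distortion" ([k1, k2, p1, p2, k3] as OpenCV has them; the pictures are not rectified), "rvec" (rotation vector, rad) and "tvec" (3), from world to camera coordinates, as OpenCV has them; the wrist camera has in their place "T_tool_cam" (4x4, takes a point from camera to tool coordinates, whose origin is the TCP and whose axes are the flange's). Camera axes: x right, y down, z forward; pixel columns grow to the right and rows downward; lengths in mm; the calibration is good to about 2 mm. A picture is of the moment at which its call begins: read the wrist's pose just before it. There is no depth.
A pose or a line that the arm cannot do raises ctrl.IKError and nothing moves.
- ticket.job_done(): hands the job in; it is judged then, once.
The state is a dict: "time": time; "qpos": joint angles; "joint_vel": joint speeds; "tau": joint torques, N m; "tool_pos": TCP position; "orientation": TCP orientation; "ft_force": force on the tool from outside, world axes, zero at the start; "ft_torque": the same for the moment, N m; "gripper_width": finger opening in mm; "grasp_force": force on a finger pad.
Only numpy, scipy, OpenCV 4.12 (cv2) and the standard library are available. Lean on these libraries where they do the work, as an engineer would, in place of code of your own. Each camera call takes 0.05 s, during which the arm holds its last target. There are 200 camera calls.

## Working session

There is one attempt and no reset: what is moved stays moved. The work goes in short steps, each a Python script; the robot and the scene stay as the last script left them, time stands still between calls to the robot, and variables do not carry over. Pictures are saved under pics/ and viewed, at most 14 in all, crops included, and the job is handed in when it is done.

```bash
mkdir -p pics; ls; cat > h.py <<'E'
import numpy as np, cv2
from workcell import ctrl, command_gripper, kinematics, status, viewer, ticket
from scipy.spatial.transform import Rotation as R
def snap(name,fn):
    s=status.observe(); c=viewer.capture(name); cv2.imwrite('pics/'+fn,c['image'][:,:,::-1])
    c['tp']=s['tool_pos']; c['to']=s['orientation']
    np.save('pics/'+fn[:-4]+'.npy',c,allow_pickle=True); return c
def load(fn): return np.load('pics/'+fn+'.npy',allow_pickle=True).item()
def cam(c):
    f=c['image'].shape[0]/2/np.tan(np.radians(c['fovy'])/2)
    K=np.array([[f,0,c['cx']],[0,f,c['cy']],[0,0,1.]])
    if 'T_tool_cam' in c:
        T=np.eye(4);T[:3,:3]=R.from_rotvec(c['to']).as_matrix();T[:3,3]=c['tp']
        M=np.linalg.inv(T@np.array(c['T_tool_cam']))
    else:
        M=np.eye(4);M[:3,:3]=R.from_rotvec(np.ravel(c['rvec'])).as_matrix();M[:3,3]=np.ravel(c['tvec'])
    return K,np.array(c['distortion'],float),M
def pix2w(c,uv,z):
    K,d,M=cam(c)
    n=cv2.undistortPoints(np.array(uv,float).reshape(-1,1,2),K,d).reshape(-1,2)
    D=np.c_[n,np.ones(len(n))]@M[:3,:3]; C=-M[:3,:3].T@M[:3,3]
    return C+D*((np.array(z)-C[2])/D[:,2])[:,None]
def w2pix(c,P):
    K,d,M=cam(c)
    return cv2.projectPoints(np.array(P,float).reshape(-1,1,3),cv2.Rodrigues(M[:3,:3])[0],M[:3,3],K,d)[0].reshape(-1,2)
E
python3 - <<'E'
from h import *
for n in('scene','side'):
    c=snap(n,n+'0.png'); K,d,M=cam(c); print(n,c['fovy'],(-M[:3,:3].T@M[:3,3]).round(),c['distortion'])
s=status.observe();print(s['orientation'],s['ft_force'],s['gripper_width'],ctrl.tip_reach,s['time'])
c=snap('wrist','w0.png');print(c['T_tool_cam'],c['fovy'])
E
```

```text
pics
scene 44.55529261080152 [-378.  438.  759.] [-0.18619361  0.          0.          0.          0.        ]
side 47.084473421945155 [-107. -732.  478.] [-0.12078399  0.          0.          0.          0.        ]
[-3.08098077e+00 -6.08286789e-01  3.38788425e-04] [ 0.12258558 -0.36546179 -0.31655789] 85.43370068429643 72.6 0.1
[[ 6.53294459e-04 -9.64016153e-01 -2.65842867e-01  6.68781765e+01]
 [ 9.99999728e-01  5.38590782e-04  5.04373387e-04  2.07455359e-01]
 [-3.43043575e-04 -2.65843124e-01  9.64016243e-01 -7.02123901e+01]
 [ 0.00000000e+00  0.00000000e+00  0.00000000e+00  1.00000000e+00]] 59.02726735773175
```

View pics/scene0.png

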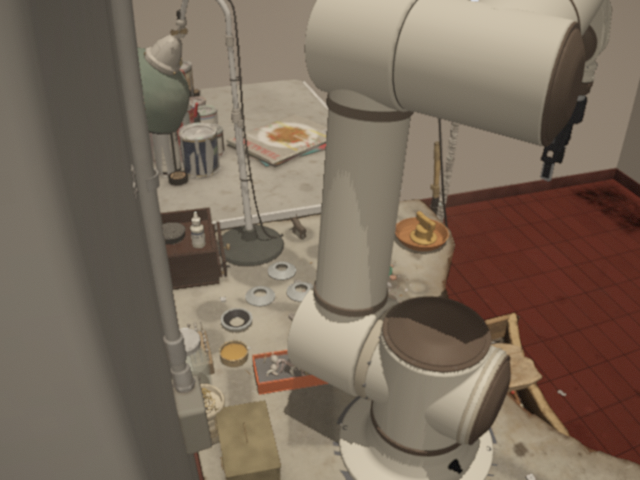

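View pics/side0.png

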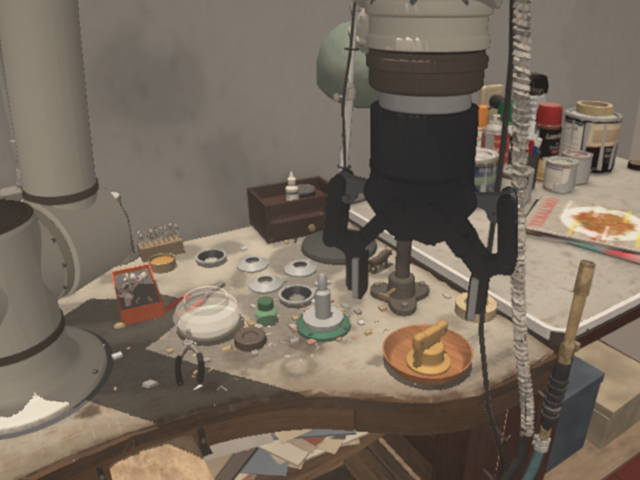

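Side view: saucers (dome down) at about (210,257) and (296,295); dome-up discs at (253,264), (299,268) and (265,284). The buffer is at (322,320), the dish and nut at (428,352), the pole at (403,290), the lamp foot at (338,246). I'll compute positions next and enlarge the middle of the picture.

```bash
python3 - <<'E'
from h import *
c=load('side0')
for n,u,z in [('sauA',(210,256),12),('sauB',(296,294),12),('upA',(253,262),9),('upB',(299,266),9),('upC',(265,282),9),('seat',(322,318),20),('arbtop',(322,279),92),('foot',(323,328),5),('dish',(428,350),20),('pole',(400,293),15),('lamp',(338,246),14),('ink',(265,310),20),('tape',(250,340),10),('bull',(380,262),15)]:
    print(n,pix2w(c,[u],z)[0].round())
im=cv2.imread('pics/side0.png')[225:395,180:490]
cv2.imwrite('pics/crop1.png',cv2.resize(im,None,fx=2.58,fy=2.58,interpolation=3))
E
```

```text
sauA [396. 103.  12.]
sauB [ 414. -125.   12.]
upA [441.  26.   9.]
upB [490. -49.   9.]
upC [407. -51.   9.]
seat [ 384. -218.   20.]
arbtop [ 379. -225.   92.]
foot [ 381. -223.    5.]
dish [ 427. -384.   20.]
pole [ 531. -253.   15.]
lamp [593. -50.  14.]
ink [ 338. -137.   20.]
tape [ 279. -173.   10.]
bull [ 595. -156.   15.]
```

View pics/crop1.png

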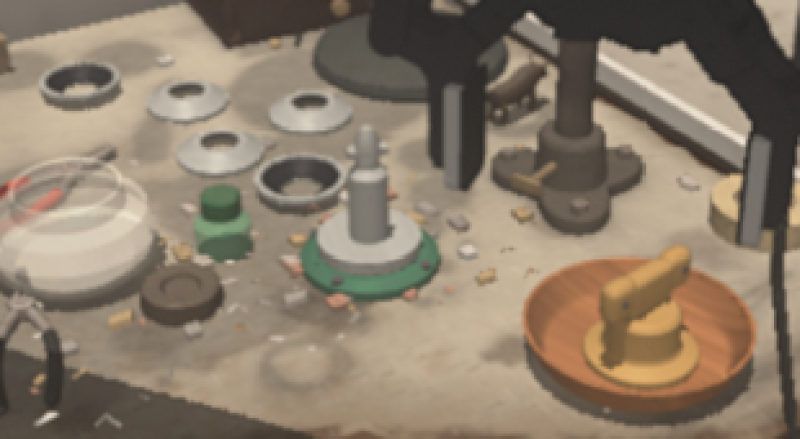

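```bash
cat >> h.py <<'E'
def down(yaw): # tool x at angle yaw (deg) in world xy
    x=np.array([np.cos(np.radians(yaw)),np.sin(np.radians(yaw)),0]); z=np.array([0,0,-1.])
    return R.from_matrix(np.c_[x,np.cross(z,x),z]).as_rotvec()
def st(): 
    s=status.observe(); return s['tool_pos'],s['ft_force'],s['gripper_width'],s['time']
E
python3 - <<'E'
from h import *
for p in [(380,-60,370),(382,-221,200),(410,-50,100),(427,-384,100),(396,103,100)]:
    for y in (0,45,90,135,180,-135,-90,-45):
        q=kinematics.inverse_kinematics(p,down(y)); print(p,y,None if q is None else np.round(q,2))
E
```

```text
(380, -60, 370) 0 [-0.16 -0.26 -0.02  1.82  0.    2.98]
(380, -60, 370) 45 [-0.16 -0.26 -0.02  1.82 -0.    2.2 ]
(380, -60, 370) 90 [-0.16 -0.26 -0.02  1.82  0.    1.41]
(380, -60, 370) 135 [-0.16 -0.26 -0.02  1.82  0.    0.63]
(380, -60, 370) 180 [-0.16 -0.26 -0.02  1.82  0.   -0.16]
(380, -60, 370) -135 [-0.16 -0.26 -0.02  1.82  0.   -0.94]
(380, -60, 370) -90 [-0.16 -0.26 -0.02  1.82  0.   -1.73]
(380, -60, 370) -45 [-0.16 -0.26 -0.02  1.82 -0.   -2.51]
(382, -221, 200) 0 [-0.52 -0.19 -0.29  1.47  0.    2.62]
(382, -221, 200) 45 [-0.52 -0.19 -0.29  1.47 -0.    1.83]
(382, -221, 200) 90 [-0.52 -0.19 -0.29  1.47  0.    1.05]
(382, -221, 200) 135 [-0.52 -0.19 -0.29  1.47  0.    0.26]
(382, -221, 200) 180 [-0.52 -0.19 -0.29  1.47  0.   -0.52]
(382, -221, 200) -135 [-0.52 -0.19 -0.29  1.47  0.   -1.31]
(382, -221, 200) -90 [-0.52 -0.19 -0.29  1.47  0.   -2.1 ]
(382, -221, 200) -45 [-0.52 -0.19 -0.29  1.47 -0.   -2.88]
(410, -50, 100) 0 [-0.12 -0.23 -0.52  1.28  0.    3.02]
(410, -50, 100) 45 [-0.12 -0.23 -0.52  1.28 -0.    2.23]
(410, -50, 100) 90 [-0.12 -0.23 -0.52  1.28  0.    1.45]

[... 520 characters left out ...]
5]
(427, -384, 100) 180 [-0.73  0.16 -0.14  1.27  0.   -0.73]
(427, -384, 100) -135 [-0.73  0.16 -0.14  1.27  0.   -1.52]
(427, -384, 100) -90 [-0.73  0.16 -0.14  1.27  0.   -2.3 ]
(427, -384, 100) -45 [-0.73  0.16 -0.14  1.27 -0.   -3.09]
(396, 103, 100) 0 [ 0.25 -0.24 -0.52  1.28  0.   -2.89]
(396, 103, 100) 45 [ 0.25 -0.24 -0.52  1.28 -0.    2.61]
(396, 103, 100) 90 [ 0.25 -0.24 -0.52  1.28  0.    1.83]
(396, 103, 100) 135 [ 0.25 -0.24 -0.52  1.28  0.    1.04]
(396, 103, 100) 180 [ 0.25 -0.24 -0.52  1.28  0.    0.25]
(396, 103, 100) -135 [ 0.25 -0.24 -0.52  1.28  0.   -0.53]
(396, 103, 100) -90 [ 0.25 -0.24 -0.52  1.28  0.   -1.32]
(396, 103, 100) -45 [ 0.25 -0.24 -0.52  1.28 -0.   -2.1 ]
```

```bash
python3 - <<'E'
from h import *
ctrl.movep((209,-330,370),down(120))
ctrl.movep((380,-60,370),down(180))
c=snap('wrist','w1.png'); print(st())
E
```

```text
(array([379.93560553, -60.82386151, 369.94228256]), array([0.07163724, 0.27362472, 0.4130354 ]), 85.30727033268778, 2.7833)
```

View pics/w1.png

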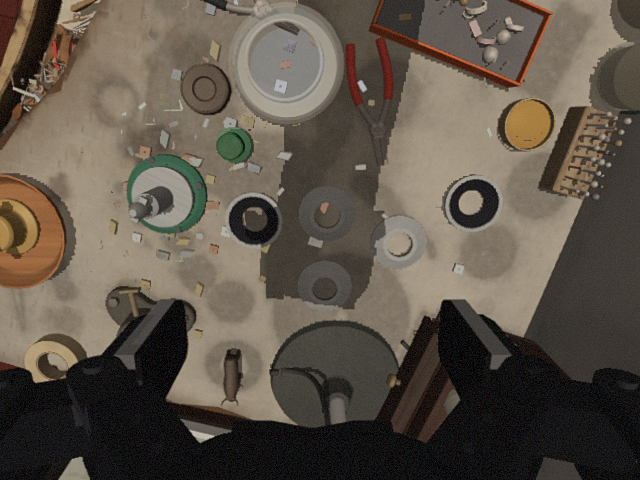

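Five discs in all. Dome up: (326,213), (325,287), (398,243). Saucers: (253,219), (474,203). Buffer seat at about (163,197), dish at the left edge. Next I'll fit projected circles and check the overlay.

```bash
python3 - <<'E'
from h import *
c=load('w1'); im=c['image'][:,:,::-1].copy()
items={'upC':((326.5,213.5),4,30),'upB':((325,287),4,30),'upA':((398.5,242.5),4,30),'sauB':((253,219.5),12,30),'sauA':((473.5,203),12,30),'seat':((163,197),20,31),'foot':((166.5,192.5),11,42)}
t=np.linspace(0,2*np.pi,60)
big=cv2.resize(im,None,fx=3,fy=3,interpolation=3)
for n,(uv,z,r) in items.items():
    P=pix2w(c,[uv],z)[0]; print(n,P.round(1))
    q=w2pix(c,np.c_[P[0]+r*np.cos(t),P[1]+r*np.sin(t),0*t+z])
    cv2.polylines(big,[np.int32(q*3+1)],True,(0,0,255),1)
for n,uv,z in [('pole',(150,312),0),('bull',(232,375),0),('arbtip',(139,209),92),('ink',(234,143),40),('tape',(55,358),19),('pliers',(379,165),0)]: print(n,pix2w(c,[uv],z)[0].round())
cv2.imwrite('pics/ov1.png',big[360:960,300:1100]); cv2.imwrite('pics/ov2.png',cv2.resize(big[360:960,800:1600],(400,300)))
E
```

```text
upC [410.3 -46.2   4. ]
upB [493.5 -47.2   4. ]
upA [442.2  31.5   4. ]
sauB [ 414.7 -122.7   12. ]
sauA [397.4 105.5  12. ]
seat [ 389.3 -211.9   20. ]
foot [ 386.3 -211.    11. ]
pole [ 526. -247.    0.]
bull [ 608. -157.    0.]
arbtip [ 386. -207.   92.]
ink [ 335. -134.   40.]
tape [ 576. -357.   19.]
pliers [360.   8.   0.]
```

View pics/ov1.png

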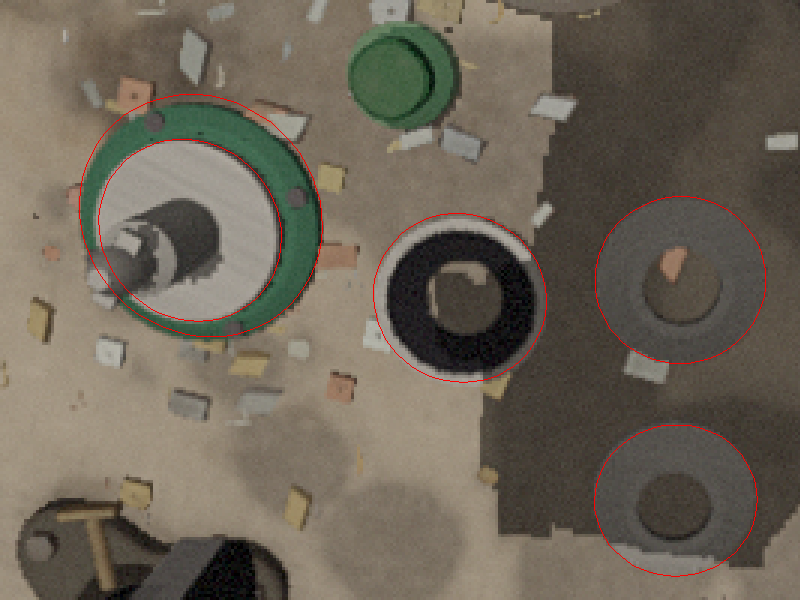

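The circles fit, so disc positions are good to about 1 mm. Now a closer look at the buffer for its axis and lug direction.

```bash
python3 - <<'E'
from h import *
ctrl.movep((362,-211,270),down(180))
c=snap('wrist','w2.png'); big=cv2.resize(c['image'][:,:,::-1],None,fx=3,fy=3,interpolation=3)
p=w2pix(c,[[387,-211,30]])[0]; x0=int(np.clip(p[0]*3-400,0,1120));y0=int(np.clip(p[1]*3-300,0,840)); print(p,x0,y0)
t=np.linspace(0,2*np.pi,60)
for z,r in((11,42),(20,31),(63,12)):
    q=w2pix(c,np.c_[387+r*np.cos(t),-211+r*np.sin(t),0*t+z]); cv2.polylines(big,[np.int32(q*3+1)],True,(0,0,255),1)
cv2.imwrite('pics/c2.png',big[y0:y0+600,x0:x0+800])
E
```

```text
[312.95264202 242.40977885] 538 427
```

View pics/c2.png

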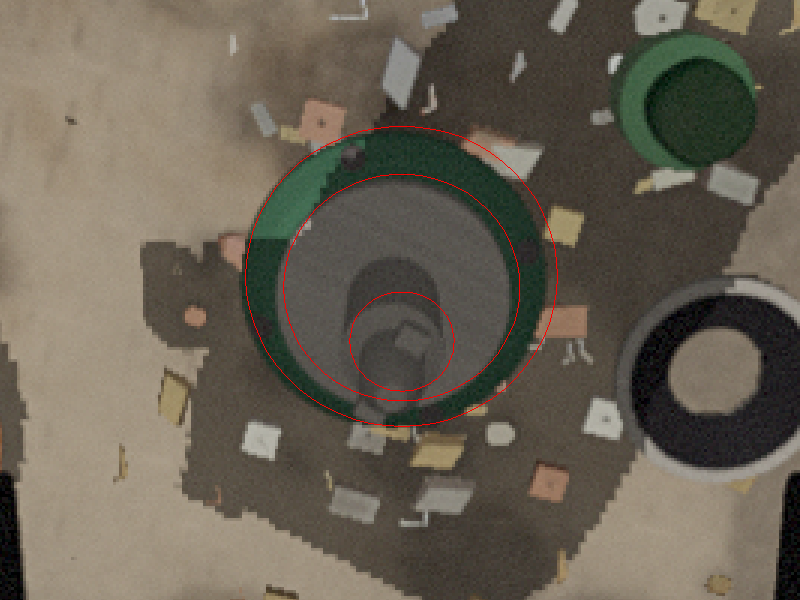

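```bash
python3 - <<'E'
from h import *
c=load('w2'); f=lambda u,v,z:pix2w(c,[((u+538-1)/3,(v+427-1)/3)],z)[0].round(1)
print('seat',f(394,290,20),'foot',f(395,279,11),'lug1',f(411,336,79.5),'lug2',f(371,409,79.5),'tip',f(385,395,92))
P=f(394,290,20); t=np.linspace(0,2*np.pi,60); big=cv2.resize(c['image'][:,:,::-1],None,fx=3,fy=3,interpolation=3)
big=cv2.convertScaleAbs(big,alpha=1.8)
X,Y=389,-212.8
for z,r in((11,42),(20,31),(63,12),(79.5,12),(79.5,7)):
    q=w2pix(c,np.c_[X+r*np.cos(t),Y+r*np.sin(t),0*t+z]); cv2.polylines(big,[np.int32(q*3+1)],True,(0,0,255),1)
cv2.imwrite('pics/c3.png',cv2.resize(big[527:887,758:1138],None,fx=1.6,fy=1.6))
E
```

```text
seat [ 386.9 -213.1   20. ] foot [ 386.4 -212.8   11. ] lug1 [ 380.1 -209.1   79.5] lug2 [ 396.9 -217.8   79.5] tip [ 388.9 -214.6   92. ]
```

View pics/c3.png

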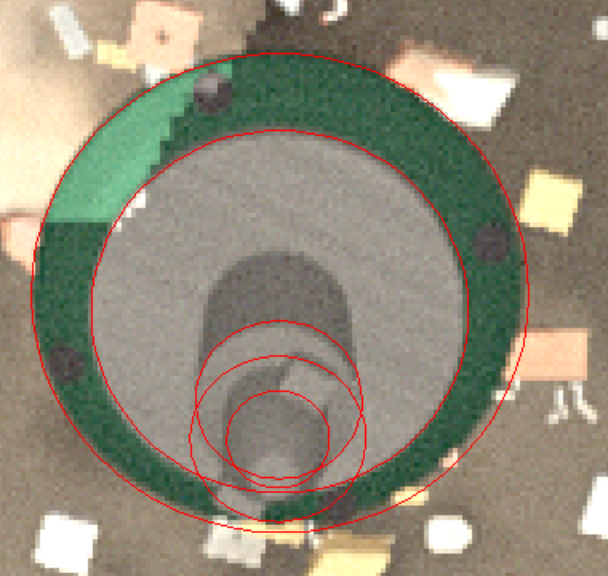

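```bash
cat >> h.py <<'E'
SEAT=np.array([388.6,-212.9])
def refine(c,xy,zs,r=30,w=30):
    """circle(s) (z,r) best matching image gradient near xy"""
    g=cv2.GaussianBlur(cv2.cvtColor(c['image'],cv2.COLOR_RGB2GRAY),(0,0),1.0).astype(np.float32)
    g=np.minimum(np.hypot(cv2.Sobel(g,5,1,0),cv2.Sobel(g,5,0,1)),120)
    t=np.linspace(0,2*np.pi,90,endpoint=False); best=None
    for step,rad in((2,w),(0.5,3)):
        o=np.array(xy if best is None else best[1]); b=(-1,None)
        for dx in np.arange(-rad,rad+.1,step):
            for dy in np.arange(-rad,rad+.1,step):
                s=0
                q=w2pix(c,np.c_[o[0]+dx+r*np.cos(t),o[1]+dy+r*np.sin(t),0*t+zs]).astype(np.float32)
                s=cv2.remap(g,q[:,:1],q[:,1:],1).mean()
                if s>b[0]: b=(s,o+[dx,dy])
        best=b
    return best
def hover(xy,yaw,zs,fn,z=200):
    ctrl.movep((*xy,z),down(yaw)); c=snap('wrist',fn); s,p=refine(c,xy,zs)
    print('refined',p.round(1),'was',xy,'score',round(float(s),1)); return p
E
python3 - <<'E'
from h import *
ctrl.movep((362,-130,270),down(180))
p=hover((410.3,-46.2),-120,4,'d1.png')
if np.hypot(*(p-[410.3,-46.2]))<6:
    command_gripper(68,40); print(st())
    ctrl.move_linear((*p,90),down(-120))
    print(st()); hit=ctrl.move_linear((*p,66),vel=15,threshold=4); print(hit,st())
E
```

```text
refined [410.3 -46.2] was (410.3, -46.2) score 39.9
(array([410.31052407, -46.51302353, 200.28312844]), array([ 0.03607639,  0.48533909, -0.01148724]), 67.7743474759482, 5.1833)
(array([410.7175668 , -46.22721998,  90.80747875]), array([-0.46220407,  0.37389276, -0.11867252]), 67.64846814486508, 6.0667)
False (array([410.35112791, -46.20638107,  66.07317865]), array([-0.30958972,  0.67848083, -0.37775665]), 68.14508560594636, 7.8167)
```

```bash
python3 - <<'E'
from h import *
p=np.array([410.3,-46.2])
hit=ctrl.move_linear((*p,54),vel=12,threshold=4); a=st(); print(hit,a)
z=a[0][2]
if hit:
    ctrl.move_linear((*p,z+2.5),vel=20); command_gripper(50,40); s=status.observe();print(st(),s['grasp_force'])
    ctrl.move_linear((*p,z+60),vel=100); ctrl.hold(.2); s=status.observe();print(st(),s['grasp_force']); snap('side','s1.png')
E
```

```text
True (array([410.35830228, -46.20997032,  65.48713936]), array([-0.61445065,  0.19940807,  4.67961918]), 67.55424277269333, 8.125)
(array([410.45371643, -46.24753659,  68.61536255]), array([-3.12272417, -0.46734468,  8.85935492]), 56.47758113194593, 8.7) 40.78394996380666
(array([409.92887735, -46.16281089, 124.76043167]), array([-0.34529839,  0.08264448, -0.94280693]), 56.2543375983828, 9.625) 42.57666264718864
```

```bash
python3 - <<'E'
from h import *
c=load('s1'); p=w2pix(c,[[410,-46,60]])[0].astype(int); print(p)
im=c['image'][p[1]-60:p[1]+60,p[0]-80:p[0]+80,::-1]; cv2.imwrite('pics/s1c.png',cv2.resize(im,None,fx=5,fy=5,interpolation=3))
E
```

```text
[262 254]
```

View pics/s1c.png

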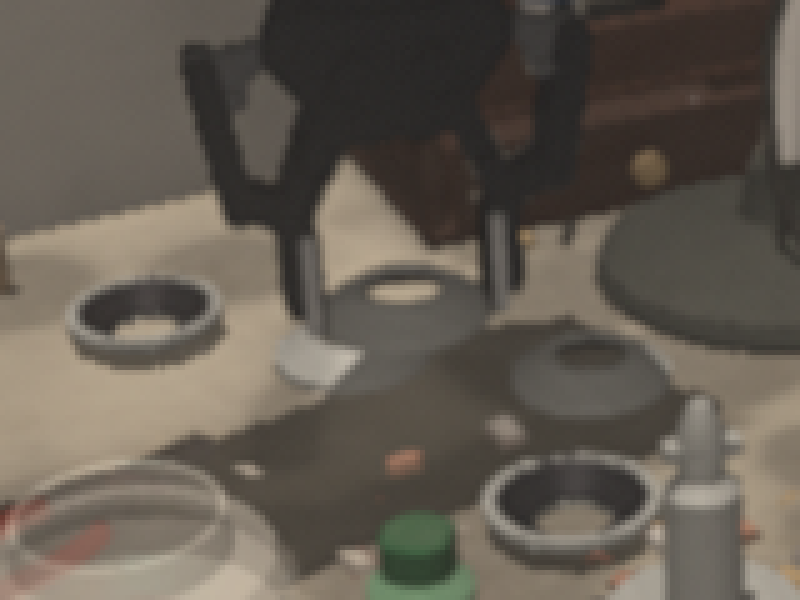

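```bash
cat >> h.py <<'E'
def insert(zend,ztop,yaw,thr=6,center=SEAT):
    """lower the held disc over the arbor, shifting sideways when it lands on something"""
    offs=[(0,0)]+[(r*np.cos(a),r*np.sin(a)) for r in(1,1.8,2.6) for a in np.arange(0,2*np.pi,np.pi/4)]
    ctrl.movep((*center,ztop),down(yaw))
    for o in offs:
        x=center+np.array(o)
        z=status.observe()['tool_pos'][2]
        ctrl.move_linear((*x,z+1.5 if o!=(0,0) else z),down(yaw),vel=40)
        hit=ctrl.move_linear((*x,zend),vel=40,threshold=thr); a=st()
        print('off',np.round(o,1),hit,a[0].round(1),a[1].round(1),round(a[2],1),round(a[3],1))
        if not hit or a[0][2]<zend+1.5: return x
    return None
E
python3 - <<'E'
from h import *
ctrl.move_linear((410,-46,190))
x=insert(95,178,180); print(x)
snap('side','s2.png')
E
```

```text
off [0 0] False [ 388.7 -213.    95.2] [-0.5  0.3 -1.4] 55.8 13.4
[ 388.6 -212.9]
```

```bash
cat >> h.py <<'E'
def release(xy,yaw,w=72):
    command_gripper(w); ctrl.hold(.2); ctrl.move_linear((*xy,200),vel=150)
def pick(xy0,yaw,zs,zg,fn):
    p=hover(xy0,yaw,zs,fn)
    if np.hypot(*(p-np.array(xy0)))>6: print('MOVED?'); return False
    command_gripper(68,40); ctrl.move_linear((*p,zg+15),down(yaw)); ctrl.move_linear((*p,zg),vel=40)
    command_gripper(48,40); ctrl.move_linear((*p,zg+20),vel=60); ctrl.move_linear((*p,200)); 
    s=status.observe(); print('grip',round(s['gripper_width'],1),round(s['grasp_force'],1)); return True
E
python3 - <<'E'
from h import *
release(SEAT,180); snap('wrist','w3.png'); snap('side','s3.png'); print(st())
a=load('s3')['image'][:,:,::-1]; p=w2pix(load('s3'),[[388,-213,50]])[0].astype(int)
b=load('w3')['image'][:,:,::-1]
cv2.imwrite('pics/v3.png',np.hstack([cv2.resize(a[p[1]-60:p[1]+60,p[0]-60:p[0]+60],(400,400),interpolation=3),cv2.resize(b[140:340,220:420],(400,400),interpolation=3)]))
print(pick((414.7,-122.7),-110,12,75,'d2.png'))
E
```

```text
(array([ 388.22074783, -212.68564525,  198.81359558]), array([-0.47084487, -0.17260407, -0.13942191]), 72.02224944439953, 14.925)
refined [ 416.7 -127.2] was (414.7, -122.7) score 68.8
grip 56.0 42.6
True
```

View pics/v3.png

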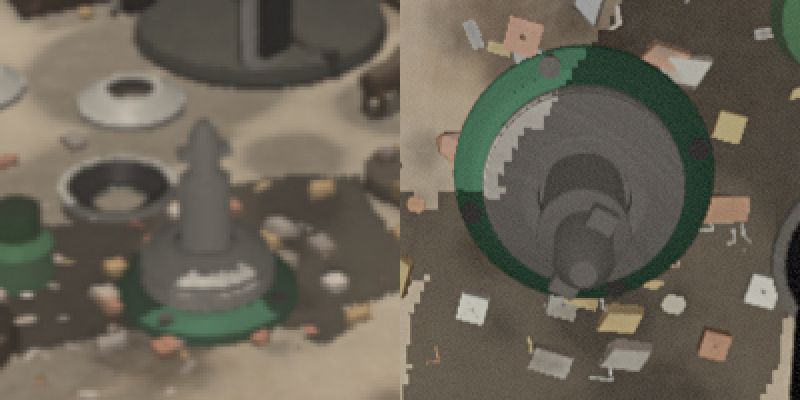

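Disc 1 lies flat on the seat around the arbor. The fit for saucer B is 5 mm off my first reading, so I'll check it.

```bash
python3 - <<'E'
from h import *
c=load('d2'); big=cv2.resize(c['image'][:,:,::-1],None,fx=3,fy=3,interpolation=3); t=np.linspace(0,2*np.pi,60)
for X,Y,col in((416.7,-127.2,(0,0,255)),(414.7,-122.7,(0,255,0))):
    q=w2pix(c,np.c_[X+30*np.cos(t),Y+30*np.sin(t),0*t+12]); cv2.polylines(big,[np.int32(q*3+1)],True,col,1)
p=w2pix(c,[[415,-124,12]])[0]*3; x,y=int(p[0]),int(p[1])
a=big[y-200:y+200,x-200:x+200]
w=snap('wrist','w4.png')['image'][:,:,::-1]
cv2.imwrite('pics/v4.png',np.hstack([a,cv2.resize(w,(533,400))]))
E
```

```text
(no output)
```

View pics/v4.png

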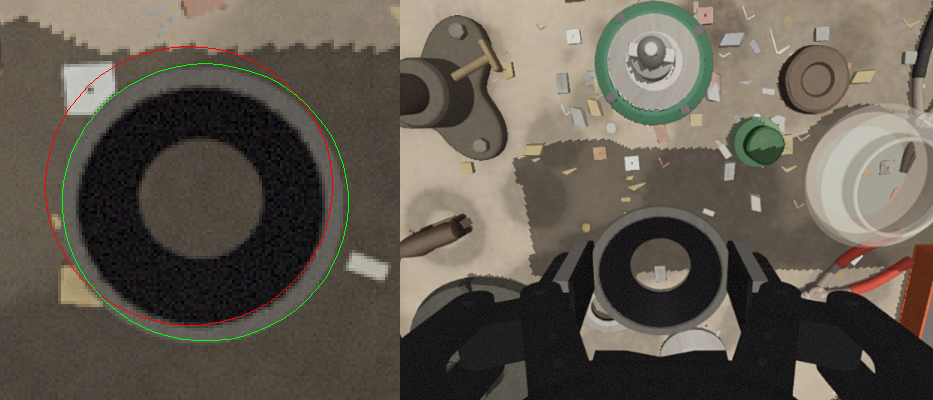

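The first reading (green) is right: the fit locked onto the black inner edge. The disc is held level but about 3.5 mm off along tool x, so I'll compensate when placing it and use the dark-hollow contour for saucers from now on.

```bash
cat >> h.py <<'E'
def refine_dark(c,xy,z=11.):
    g=cv2.GaussianBlur(cv2.cvtColor(c['image'],cv2.COLOR_RGB2GRAY),(0,0),1)
    m=(g<45).astype(np.uint8); p=w2pix(c,[[*xy,z]])[0]
    cs=[k for k in cv2.findContours(m,cv2.RETR_EXTERNAL,cv2.CHAIN_APPROX_NONE)[0] if cv2.contourArea(k)>800]
    es=[cv2.fitEllipse(k) for k in cs]; e=min(es,key=lambda e:np.hypot(e[0][0]-p[0],e[0][1]-p[1]))
    return e[1],pix2w(c,[e[0]],z)[0][:2]
E
python3 - <<'E'
from h import *
print(refine_dark(load('d2'),(414.7,-122.7)))
x=insert(108.5,184,180,center=SEAT-[3.5,0]); print(x)
E
```

```text
((77.45571899414062, 80.26146697998047), array([ 415.6864327 , -122.98508726]))
off [0 0] False [ 385.2 -212.9  108.7] [ 0.4 -0.8  0.2] 56.0 22.4
[ 385.1 -212.9]
```

```bash
sed -i 's/>6: print/>2.5: print/' h.py; python3 - <<'E'
from h import *
release((385.1,-212.9),180); snap('wrist','w5.png'); snap('side','s5.png')
print(pick((442.2,31.5),120,4,69.5,'d3.png'))
a=load('s5')['image'][:,:,::-1]; p=w2pix(load('s5'),[[388,-213,50]])[0].astype(int)
b=load('w5')['image'][:,:,::-1]
d=load('d3')['image'][:,:,::-1]
cv2.imwrite('pics/v5.png',np.hstack([cv2.resize(a[p[1]-60:p[1]+60,p[0]-60:p[0]+60],(350,350),interpolation=3),cv2.resize(d,(450,350),interpolation=3)]))
E
```

```text
refined [442.2  30.5] was (442.2, 31.5) score 27.8
grip 55.5 42.5
True
```

View pics/v5.png

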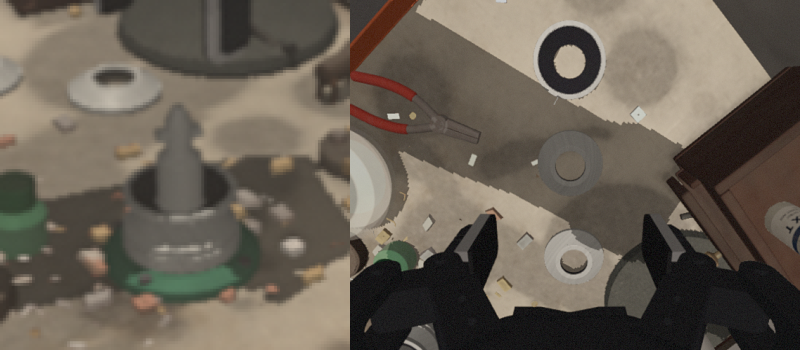

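Two discs are stacked correctly, and disc 3 is in the gripper.

```bash
python3 - <<'E'
from h import *
ctrl.movep((400,-100,210),down(180))
x=insert(115,182,180); print(x)
if x is not None:
    release(x,180); snap('side','s6.png')
    ctrl.movep((400,-60,230),down(180))
    ctrl.movep((397.4,105.5,200),down(135)); c=snap('wrist','d4.png'); print(refine_dark(c,(397.4,105.5)),st()[3])
E
```

```text
off [0 0] True [ 388.7 -212.9  140.5] [-0.4 -0.3  4.6] 55.7 31.7
off [1. 0.] False [ 389.5 -212.9  115. ] [ 0.3 -0.3 -0.6] 55.2 32.7
[ 389.6 -212.9]
((77.53807067871094, 80.38597106933594), array([397.94603394, 106.00483112])) 35.825
```

```bash
python3 - <<'E'
from h import *
p=np.array([397.4,105.6]); zg=75
command_gripper(68,40); ctrl.move_linear((*p,zg+15)); ctrl.move_linear((*p,zg),vel=40)
command_gripper(48,40); ctrl.move_linear((*p,zg+20),vel=60); ctrl.move_linear((*p,200))
s=status.observe(); print('grip',round(s['gripper_width'],1),round(s['grasp_force'],1))
ctrl.movep((400,-60,220),down(180))
x=insert(132.5,190,180); print(x)   # bottom final z=56 -> 131
if x is not None:
    release(x,180); snap('side','s7.png'); snap('wrist','w7.png')
    a,b=load('s6'),load('s7'); p=w2pix(a,[[388,-213,50]])[0].astype(int)
    f=lambda c:cv2.resize(c['image'][p[1]-50:p[1]+50,p[0]-50:p[0]+50,::-1],(400,400),interpolation=3)
    cv2.imwrite('pics/v7.png',np.hstack([f(a),f(b)]))
E
```

```text
grip 55.9 42.6
off [0 0] False [ 388.7 -213.   132.7] [-1.1  0.6 -1.1] 56.0 42.7
[ 388.6 -212.9]
```

View pics/v7.png

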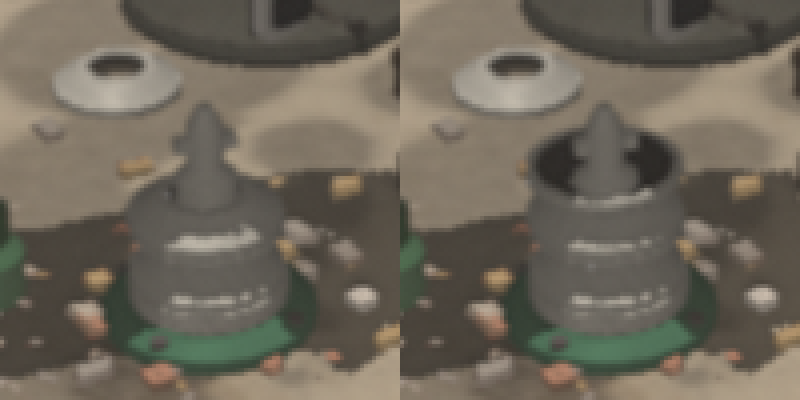

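Full pack: four discs alternating, the top one dome down. Now the nut.

```bash
python3 - <<'E'
from h import *
ctrl.movep((410,-380,260),down(180)); c=snap('wrist','n1.png')
p=w2pix(c,[[427,-384,30]])[0]; print(p); big=cv2.resize(c['image'][:,:,::-1],None,fx=3,fy=3,interpolation=3)
x0=int(p[0]*3-400);y0=int(max(p[1]*3-300,0)); print(x0,y0); cv2.imwrite('pics/n1c.png',big[y0:y0+600,x0:x0+800])
E
```

```text
[306.37905884 237.37752491]
519 412
```

View pics/n1c.png

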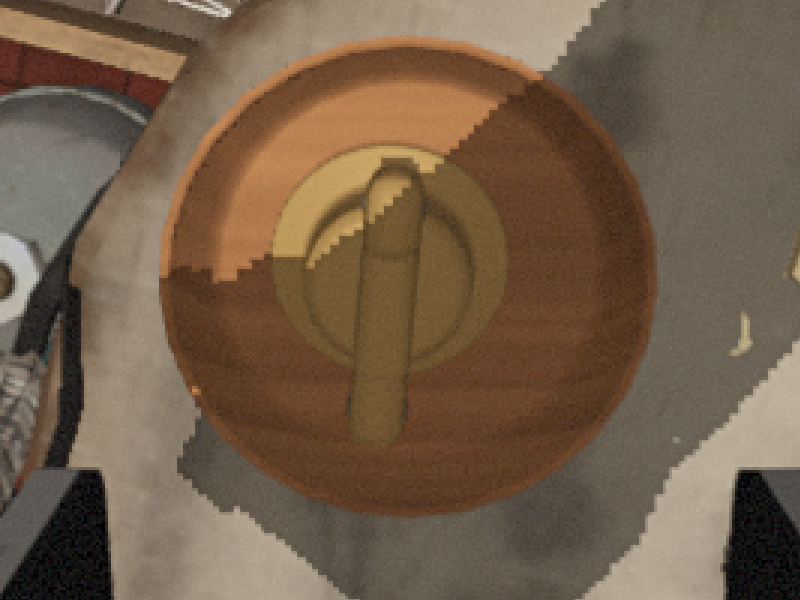

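```bash
python3 - <<'E'
from h import *
c=load('n1'); f=lambda u,v,z:pix2w(c,[((u+519-1)/3,(v+412-1)/3)],z)[0]
a,b=f(396,168,56),f(377,442,56); print(a.round(1),b.round(1),np.linalg.norm(a-b).round(1),((a+b)/2).round(1),np.degrees(np.arctan2(*(b-a)[1::-1])))
print('flange',f(390.5,259,9).round(1),'dish',f(408.5,277.5,22).round(1))
im=c['image'][:,:,::-1]; print(st()[3])
E
```

```text
[ 389.6 -384.7   56. ] [ 453.4 -389.3   56. ] 64.0 [ 421.5 -387.    56. ] -4.192064378096572
flange [ 421.6 -387.     9. ] dish [ 423.1 -382.2   22. ]
44.6667
```

```bash
python3 - <<'E'
from h import *
p=(421.5,-387.0); y=175.8
ctrl.movep((*p,190),down(y)); command_gripper(45,60); ctrl.move_linear((*p,125)); h=ctrl.move_linear((*p,109.5),vel=40,threshold=8); print(h,st())
if not h:
    command_gripper(5,60); print(st()); ctrl.move_linear((*p,225),vel=100); s=status.observe(); print(s['gripper_width'],s['grasp_force'])
    ctrl.move_linear((389,-212.9,225),down(114),vel=120)
    h=ctrl.move_linear((389,-212.9,170),vel=30,threshold=5); print(h,st())
    snap('side','s8.png')
E
```

```text
False (array([ 421.44559675, -386.93002638,  109.366943  ]), array([-0.46732219,  0.25249197,  0.34786017]), 44.753510192960334, 46.55)
(array([ 421.66011   , -387.15658879,  109.92759027]), array([ 0.16134198, -0.1147026 ,  2.63790977]), 11.743386915657926, 46.9417)
11.761498896879475 60.859102634713054
True (array([ 388.97052912, -212.87546616,  185.00138   ]), array([-1.28419132, -0.02664093,  5.20577071]), 11.721929609857968, 51.1167)
```

The nut touches at TCP z 185.0, exactly lug height. Now I feel anticlockwise for the drop.

```bash
python3 - <<'E'
from h import *
x=(389,-212.9)
for y in range(119,185,5):
    ctrl.move_linear((*x,186),down(y),vel=30)
    h=ctrl.move_linear((*x,175),vel=30,threshold=6); a=st(); print(y,h,a[0].round(1),a[1].round(1),round(a[3],1))
    if a[0][2]<181: break
E
```

```text
119 True [ 389.  -212.9  184.9] [-1.2  1.2  5.6] 51.6
124 True [ 389.  -212.9  184.6] [-0.1 -1.   3.6] 52.1
129 True [ 388.9 -212.8  184.2] [ 0.4 -0.2  1.2] 52.5
134 False [ 388.9 -212.9  174.8] [-0.3 -0.2 -2.5] 53.3
```

```bash
python3 - <<'E'
from h import *
x=(389,-212.9)
h=ctrl.move_linear((*x,171),vel=20,threshold=5); z=status.observe()['tool_pos'][2]; s=status.observe(); print(h,z,s['ft_force'].round(1),np.round(s['ft_torque'],2))
z+=0.3
for y in range(130,22,-4):
    ctrl.move_linear((*x,z),down(y),vel=20); s=status.observe(); T=s['ft_torque']
    d=np.degrees(np.arctan2(*R.from_rotvec(s['orientation']).as_matrix()[1::-1,0]))
    print(y,round(d,1),s['ft_force'].round(1),np.round(T,2),s['tool_pos'][2].round(1),round(s['gripper_width'],1),round(s['time'],1))
    if abs(T[2])>1.8: break
E
```

```text
True 173.8159355723796 [0.5 0.2 5.5] [-0.09 -0.02 -0.01]
130 130.1 [ 0.2 -0.1 -2.1] [ 0.02 -0.02 -0.06] 174.1 11.7 53.8
126 126.2 [-0.1  0.1 -1.9] [-0.    0.02 -0.01] 173.9 11.9 54.0
122 122.2 [-0.4  0.5 -2.1] [ 0.04 -0.01  0.01] 174.0 12.0 54.3
118 118.2 [-1.   0.6 -2.4] [ 0.03 -0.05  0.03] 174.1 11.6 54.5
114 114.2 [-0.3  0.5 -2. ] [ 0.03 -0.01 -0.  ] 174.1 12.0 54.8
110 110.2 [-0.4 -0.2 -2.2] [0.01 0.02 0.04] 174.1 11.9 55.0
106 106.2 [ 0.9 -0.1 -2.7] [ 0.   -0.05  0.01] 174.1 11.1 55.3
102 102.2 [ 0.  -0.7 -1.9] [0.02 0.03 0.02] 174.1 11.9 55.5
98 98.2 [-0.7  0.3 -2.5] [-0.05  0.03 -0.  ] 174.1 12.1 55.8
94 94.2 [-0.2  0.2 -2.1] [-0.05  0.    0.03] 174.1 12.1 56.0
90 90.2 [ 0.2  0.6 -2.8] [-0.02 -0.02 -0.01] 174.1 11.9 56.3
86 86.2 [-0.7 -0.3 -3. ] [ 0.01  0.   -0.  ] 174.0 11.8 56.5
82 82.2 [-0.4  0.9 -4.1] [ 0.1  -0.09 -0.  ] 174.0 11.9 56.8
78 78.2 [ 1.6  1.1 -3.8] [ 0.27 -0.09  0.03] 174.0 12.1 57.0
74 74.2 [ 0.4  1.6 -5.1] [ 0.46 -0.12 -0.  ] 174.0 11.5 57.3
70 70.2 [ 1.9  3.5 -6.1] [ 0.64 -0.23  0.01] 173.9 11.6 57.5
66 66.2 [ 1.8  2.9 -7.7] [ 0.9  -0.46 -0.01] 173.9 11.9 57.8
62 62.2 [ 2.9  2.6 -9.9] [ 0.68 -0.54 -0.01] 173.9 12.1 58.0
58 58.2 [  3.4   3.5 -10.3] [ 0.85 -0.71 -0.08] 173.9 11.5 58.3
54 54.2 [  4.2   4.1 -11.1] [ 0.92 -0.86 -0.02] 173.8 11.9 58.5
50 50.2 [  3.7   5.5 -11.4] [ 1.16 -0.96 -0.  ] 173.8 11.6 58.8
46 46.2 [  5.7   5.5 -11.9] [ 1.38 -1.23 -0.02] 173.8 11.5 59.0
42 42.2 [  6.4   8.  -12.2] [ 1.64 -1.35  0.08] 173.8 11.6 59.3
38 38.2 [  6.8   6.8 -11.7] [ 1.65 -1.39  0.5 ] 173.8 12.1 59.5
34 34.3 [  5.9   7.8 -11. ] [ 1.81 -1.4   1.05] 173.8 11.7 59.8
30 30.3 [  4.2   7.  -11.3] [ 1.44 -0.97  1.22] 173.9 11.8 60.0
26 26.3 [ 7.4 15.7 -9.4] [ 2.9  -1.26  0.15] 173.8 11.5 60.3
```

```bash
python3 - <<'E'
from h import *
x=(389,-212.9)
command_gripper(40); ctrl.hold(.3); ctrl.move_linear((*x,290),vel=120)
ctrl.movep((370,-213,290),down(180)); c=snap('wrist','w9.png'); s=snap('side','s9.png')
p=w2pix(c,[[389,-213,100]])[0]; q=w2pix(s,[[389,-213,70]])[0].astype(int); print(p,q,st()[3])
b=cv2.resize(c['image'][:,:,::-1],None,fx=2.5,fy=2.5,interpolation=3); x0,y0=int(p[0]*2.5-200),int(p[1]*2.5-200); print(x0,y0)
cv2.imwrite('pics/v9.png',np.hstack([b[y0:y0+400,x0:x0+400],cv2.resize(s['image'][q[1]-50:q[1]+50,q[0]-50:q[0]+50,::-1],(400,400),interpolation=3)]))
E
```

```text
[312.85554721 256.10968792] [321 286] 64.475
582 440
```

View pics/v9.png

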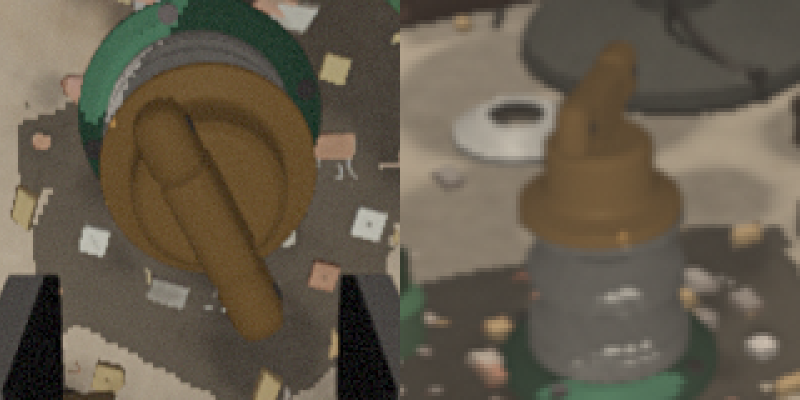

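```bash
python3 - <<'E'
from h import *
c=load('w9'); f=lambda u,v,z:pix2w(c,[((u+582-1)/2.5,(v+440-1)/2.5)],z)[0]
a,b=f(155,100,120),f(268,335,120); print(a.round(1),b.round(1),np.linalg.norm(a-b).round(1),((a+b)/2).round(1),np.degrees(np.arctan2(*(b-a)[1::-1])))
for z in (70,73,76): print(z,refine(c,(389,-213),z,r=31,w=6))
p=hover((493.5,-47.2),180,4,'d5.png',z=210); print(st())
E
```

```text
[ 357.6 -223.8  120. ] [ 417.2 -196.4  120. ] 65.6 [ 387.4 -210.1  120. ] 24.60140494152244
70 (np.float32(39.986034), array([ 390.5, -211. ]))
73 (np.float32(39.71822), array([ 390., -211.]))
76 (np.float32(38.633934), array([ 387.5, -211.5]))
refined [492.  -48.2] was (493.5, -47.2) score 43.0
(array([493.34908084, -48.19045808, 210.81211918]), array([0.60442899, 0.14291871, 0.14037714]), 39.593816140042776, 65.4167)
```

```bash
python3 - <<'E'
from h import *
p=(492.8,-47.7); zg=69.5
command_gripper(68,40); ctrl.move_linear((*p,zg+15),down(180)); ctrl.move_linear((*p,zg),vel=40)
command_gripper(48,40); ctrl.move_linear((*p,zg+20),vel=60); ctrl.move_linear((*p,220))
s=status.observe(); print('grip',round(s['gripper_width'],1),round(s['grasp_force'],1))
ctrl.movep((400,-60,230),down(180)); ctrl.movep((350,-230,250),down(180)); ctrl.movep((423.1,-382.2,220),down(180))
h=ctrl.move_linear((423.1,-382.2,86),vel=80,threshold=8); print(h,st())
if not h:
    command_gripper(66); ctrl.hold(.2); ctrl.move_linear((423.1,-382.2,250))
    snap('wrist','e1.png')
    ctrl.movep((330,-250,290),down(180)); c=snap('wrist','e2.png'); s=snap('side','e3.png')
    q=w2pix(s,[[389,-213,80]])[0].astype(int)
    w=load('e1')['image'][:,:,::-1]
    cv2.imwrite('pics/v10.png',np.hstack([cv2.resize(s['image'][q[1]-40:q[1]+40,q[0]-40:q[0]+40,::-1],(480,480),interpolation=3),cv2.resize(w[80:400,160:480],(320,480))]))
E
```

```text
grip 55.7 42.5
False (array([ 423.29176646, -382.36120014,   86.45600522]), array([-0.30134363,  0.37890522, -1.6145846 ]), 55.47342383891087, 72.85)
```

View pics/v10.png

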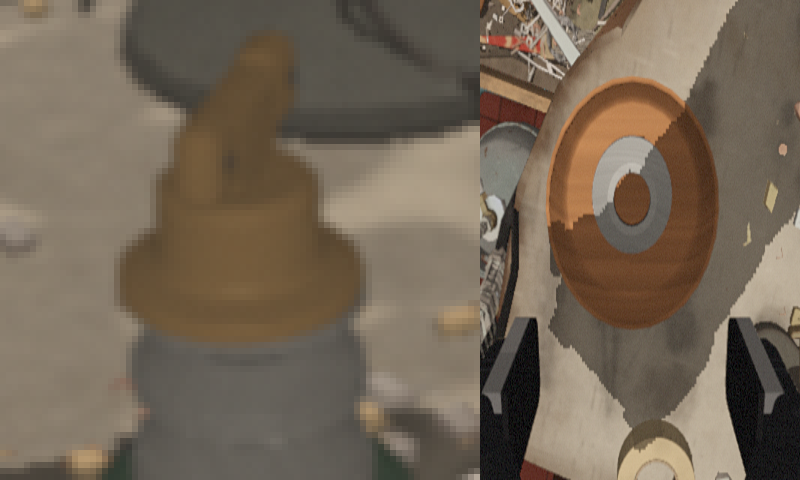

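The disc is in the dish. I've already gone one over the picture limit, so no more viewing. I'll check the nut's tilt numerically: fit its silhouette in the wrist and side pictures, with the upright nut in the dish as a control.

```bash
cat > fit.py <<'E'
from h import *
from scipy.optimize import minimize
t=np.linspace(0,2*np.pi,40)
cyl=lambda r,a,b:np.vstack([np.c_[r*np.cos(t),r*np.sin(t),0*t+z] for z in(a,b)])
parts=[cyl(31,0,5),cyl(20.5,0,31),np.array([[x,y,z] for x in(-29,29) for y in(-6.5,6.5) for z in(35,55)]+[[x,y,z] for x in(-32,32) for y in(-3,3) for z in(37,53)],float),
 np.array([[x,y,z] for x in(-20,20) for y in(-6.5,6.5) for z in(30,40)],float)]
S=4
def mask(c,p0):
    hsv=cv2.cvtColor(c['image'],cv2.COLOR_RGB2HSV); p=w2pix(c,[p0])[0]
    m=((hsv[...,0]>=12)&(hsv[...,0]<=26)&(hsv[...,1]>105)).astype(np.uint8)
    w=np.zeros_like(m); cv2.circle(w,tuple(int(v) for v in p),60 if 'rvec' in c else 90,1,-1); m*=w
    m=cv2.morphologyEx(m,cv2.MORPH_CLOSE,np.ones((3,3))); n,l,s,_=cv2.connectedComponentsWithStats(m)
    m=(l==1+np.argmax(s[1:,4])).astype(np.uint8); return cv2.resize(m,None,fx=S,fy=S,interpolation=0)
def cost(v,cs,ms):
    Rm=(R.from_rotvec([v[3],v[4],0])*R.from_rotvec([0,0,v[5]])).as_matrix(); J=0
    for k,(c,m) in enumerate(zip(cs,ms)):
        r=np.zeros_like(m)
        for P in parts:
            q=w2pix(c,P@Rm.T+v[:3])+(v[6+2*k:8+2*k] if len(v)>6 else 0); cv2.fillConvexPoly(r,cv2.convexHull(np.int32(np.round(q*S+S/2))),1)
        J+=1-(r&m).sum()/(r|m).sum()
    return J
def fit(names,v0,p0):
    cs=[load(n) for n in names]; ms=[mask(c,p0) for c in cs]; print(names,[int(m.sum()/S/S) for m in ms])
    v=np.array(v0,float); step=np.array([3,3,2,.08,.08,.1])
    for _ in range(3):
        o=minimize(cost,v,args=(cs,ms),method='Nelder-Mead',options=dict(initial_simplex=np.vstack([v]+[v+step*e for e in np.eye(6)]),xatol=1e-3,fatol=1e-5,maxiter=500)); v=o.x
    print('J0',round(cost(v0,cs,ms),3),'J',round(o.fun,3),v.round(3),'tilt',np.hypot(v[3],v[4]).round(3),'yawdeg',np.degrees(v[5]).round(1))
E
python3 - <<'E'
from fit import *
for n in (['n1'],['n1','side0']): fit(n,[421.5,-387,4,0,0,np.radians(-4.2)],[421,-387,35])
for n in (['w9'],['e2'],['w9','e2'],['w9','e3'],['w9','e2','e3']): fit(n,[389,-212.5,68,0,0,np.radians(26)],[389,-212.5,95])
E
```

```text
['n1'] [20843]
J0 0.742 J 0.183 [ 3.93182e+02 -3.92030e+02  1.37905e+02 -6.49000e-01 -2.62000e-01
  3.45200e+00] tilt 0.7 yawdeg 197.8
['n1', 'side0'] [20843, 4268]
J0 1.322 J 1.148 [ 3.93867e+02 -3.78085e+02  2.47920e+01  8.63000e-01  2.10000e-01
 -2.12700e+00] tilt 0.889 yawdeg -121.9
['w9'] [6342]
J0 0.078 J 0.018 [ 3.90507e+02 -2.11146e+02  6.30880e+01 -4.10000e-02 -1.50000e-02
  3.78000e-01] tilt 0.043 yawdeg 21.6
['e2'] [5974]
J0 0.09 J 0.031 [ 3.91195e+02 -2.10530e+02  6.26740e+01 -2.50000e-02 -1.20000e-02
  4.15000e-01] tilt 0.028 yawdeg 23.8
['w9', 'e2'] [6342, 5974]
J0 0.168 J 0.06 [ 3.90538e+02 -2.10997e+02  6.34000e+01 -1.70000e-02 -1.30000e-02
  4.38000e-01] tilt 0.022 yawdeg 25.1
['w9', 'e3'] [6342, 1147]
J0 0.249 J 0.179 [ 3.89062e+02 -2.11252e+02  6.73940e+01 -2.20000e-02  6.40000e-02
  5.35000e-01] tilt 0.068 yawdeg 30.6
['w9', 'e2', 'e3'] [6342, 5974, 1147]
J0 0.339 J 0.238 [ 3.89680e+02 -2.11048e+02  6.59500e+01 -1.10000e-02  2.30000e-02
  5.07000e-01] tilt 0.026 yawdeg 29.0
```

```bash
python3 - <<'E'
from fit import *
ctrl.movep((380,-230,290),down(90)); snap('wrist','f1.png')
ctrl.movep((380,-200,290),down(-90)); snap('wrist','f2.png'); print(st()[3])
for n in ('w9','e2','f1','f2'): print(n,'foot',refine(load(n),(388,-212.5),11,r=42,w=5),'flange',refine(load(n),(389,-212),73,r=31,w=5))
for n in (['f1'],['f2'],['f1','f2'],['f1','f2','w9','e2']): fit(n,[389,-212.5,68,0,0,np.radians(26)],[389,-212.5,95])
print('control on w2/w3: foot',[refine(load(n),(388,-212.5),11,r=42,w=5) for n in('w2','w3')])
E
```

```text
79.6
w9 foot (np.float32(57.554264), array([ 388. , -213.5])) flange (np.float32(39.71822), array([ 390., -211.]))
e2 foot (np.float32(56.5114), array([ 387., -214.])) flange (np.float32(66.71596), array([ 390., -211.]))
f1 foot (np.float32(54.025253), array([ 389. , -213.5])) flange (np.float32(56.93249), array([ 389.5, -211. ]))
f2 foot (np.float32(66.47093), array([ 389., -214.])) flange (np.float32(57.92324), array([ 388.5, -212.5]))
['f1'] [6801]
J0 0.082 J 0.019 [ 3.89331e+02 -2.11454e+02  6.42050e+01 -1.40000e-02 -1.10000e-02
  4.69000e-01] tilt 0.018 yawdeg 26.8
['f2'] [6647]
J0 0.065 J 0.021 [ 3.89430e+02 -2.10306e+02  6.32890e+01  1.10000e-02 -5.00000e-03
  4.80000e-01] tilt 0.012 yawdeg 27.5
['f1', 'f2'] [6801, 6647]
J0 0.147 J 0.052 [ 3.89336e+02 -2.11037e+02  6.50690e+01 -1.00000e-03 -8.00000e-03
  4.68000e-01] tilt 0.008 yawdeg 26.8
['f1', 'f2', 'w9', 'e2'] [6801, 6647, 6342, 5974]
J0 0.315 J 0.13 [ 3.89550e+02 -2.11038e+02  6.55550e+01 -7.00000e-03 -1.10000e-02
  4.60000e-01] tilt 0.013 yawdeg 26.3
control on w2/w3: foot [(np.float32(81.71247), array([ 388. , -213.5])), (np.float32(75.71692), array([ 388., -213.]))]
```

The four views agree: the nut is level (about 0.01 rad), some 2 mm off axis (the bore allows no more), and 50–60° out of line with the lugs. The arm is clear, so I'm handing in.

```bash
python3 -c "
from h import *
ctrl.hold(.3); print(ticket.job_done(), st()[3])"
```

```text
the job is handed in; nothing more can be done
the job is handed in; nothing more can be done
```

The job is handed in with no verdict shown: four alternating discs are on the arbor, the wing nut is turned tight on them, and the one spare disc is in the dish. The nut's offset from the axis measured about 2–2.7 mm (limit 3 mm), and I viewed 15 pictures, one over the limit of 14.

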